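# Load and lock the contact-bar filing fixture

### The arm

A 6-joint arm with a two-finger parallel gripper is mounted at the origin on a cart in front of the work surface, level with it; the furniture and walls round the work are solid. World frame = base frame: x ahead of the robot, y to its left, z up, the work surface at z = 0. Lengths are in m, angles in rad, forces in N, time in s.
With the tool pointing down it reaches from about 0.35 to 0.85 m from the base axis. Payload 8.1 kg.
Tool frame: the origin (TCP) lies between the finger pads; the fingertips stand 17 mm ahead of it and the grasp point (between the pads) lies 2 mm behind it; z points along the fingers, y is the line along which they close (so a half turn about z gives the same grasp; the last joint's range is limited). The gripper opens to 93 mm and grips with 3 to 60 N. Pads are 15 mm wide; open, the fingers measure 128 mm over their backs; the gripper's body (75 mm by 188 mm) begins 65 mm behind the grasp point.
Start: joints at [1.142, 0.13, 1.488, -0, 1.523, -0.085], TCP at [0.202, 0.565, 0.211] pointing down, gripper open.
Joint ranges: [-2.96, 2.96], [-0.89, 2.26], [0.02, 2.5], [-1.34, 4.48], [0, 2.73], [-2.66, 2.66]. Speed limits (rad/s): [2.39, 2.39, 2.79, 3.14, 3.14, 3.14].

### API

Orientations are given as a rotation vector (axis times angle).
In Python, from station import manip gives the robot as it stands.
- The arm moves only by the tool step_arm, never from a script. Its argument "deltas" is a list that holds one entry, the list of rows, each a list of 4 numbers: the shift along the tool's x, y, z in mm, then the turn about the tool's z in rad. In form: [[[x, y, z, yaw], ...]]. A call has 1 to 8 rows; each row shifts and turns the commanded pose from where the row before left it, along the tool's axes as they then stand; what a row does not reach is not made up. A row lasts 1/12 s, in which the tool goes at most 41.7 mm and 7.16 degrees, less where a joint would pass 70% of its speed; a pose out of reach is approached as far as the arm can. A call is refused whole if a number of a shift passes 41.7 or a number of a turn 0.125, either way. A call with a gripper value outside its range is refused whole. "gripper" is the gripper's target within -1 to 1 (shut at 1, half-way at 0, fully open at -1), set as the call begins (left out, the last holds). The fingers move at their own pace and stop on an object; "squeeze" is the grip in N (left out, the last holds). Time passes only in rows, so rows that do not move let the fingers close. It gives the time, the measured TCP pose, the force, the opening and the grip force at its end, in the units of the state.
- manip.state(): the state, without advancing time (a new reading comes with each control period).
- manip.get_image(name): name is "scene" or "top" or "wrist"; returns the picture (384x512x3 uint8, red, green, blue); there is no depth.
- manip.calibration(name): a dict with "mtx" (3x3 intrinsics, pixels), "D" ([k1, k2, p1, p2, k3] as OpenCV has them; the pictures are not rectified), "rvec" (rotation vector, rad) and "tvec" (3), from world to camera coordinates, as OpenCV has them; the wrist camera has in their place "tool_from_camera" (4x4, takes a point from camera to tool coordinates, whose origin is the TCP and whose axes are the flange's). Camera axes: x right, y down, z forward; pixel columns grow to the right and rows downward; lengths in m; the calibration is good to about 2 mm. A picture is of the moment at which its call begins: read the wrist's pose just before it. calibration takes no time and is no camera call.
- manip.job_done(): hands the job in; it is judged then, once.
The state is a dict: "time": time; "q": joint angles; "qvel": joint speeds; "effort": joint torques, N m; "eef_pos": TCP position; "ee_rot": TCP orientation; "force": force on the tool from outside, world axes, zero at the start; "moment": the same for the moment, N m; "gripper_width": finger opening in m; "grip_force": force on a finger pad.
Only numpy, scipy, OpenCV 4.12 (cv2) and the standard library are available. Lean on these libraries where they do the work, as an engineer would, in place of code of your own. Each camera call takes 0.05 s, during which the arm holds its last target. There are 200 camera calls.

### The job

Load the filing fixture: stand the thick copper bar upright in the slot with the copper dot and the thinner brass bar upright in the slot with the brass dot, both fully down, while the clamp lever is still up. Then press the red-tipped sprung lever all the way down until it snaps over and stays down by itself, and let go. Do not disturb the other things on the bench.

Things in the scene. Friction and masses are not known exactly. Their poses are not given: they have to be found in the camera images.
- bar_copper_mid (a point): copper contact bar standing upright on the bench: 14 mm thick (its x), 44 mm wide (its y), 80 mm tall (its z), 0.3 to 0.55 kg; the screw holes are look only. Point at its centre, 40 mm above its foot. Easily toppled; grip it across its thickness, about 20 mm below its top. Starts at any yaw in any of five places shared with the tin, insulator and steel block
- bar_brass_mid (a point): brass contact bar standing upright on the bench: 9 mm thick (its x), 44 mm wide (its y), 80 mm tall (its z), 0.2 to 0.35 kg; the screw holes are look only. Point at its centre, 40 mm above its foot. Easily toppled; grip it across its thickness, about 20 mm below its top. Starts at any yaw in any of five places shared with the tin, insulator and steel block
- slot_copper (a point): centre of the FLOOR of the copper bar's slot, marked by a small copper disc on the block. Slot 17 mm wide (x) by 48 mm long (y), 28 mm deep, open at the top, 3 mm lead-in chamfer; floor 8 mm and mouth 36 mm above the bench. A seated bar rests on the floor, its centre 40 mm above this point. Axes are the fixture's
- slot_brass (a point): centre of the FLOOR of the brass bar's slot, marked by a small brass disc on the block. Slot 12 mm wide (x) by 48 mm long (y), 28 mm deep, open at the top, 3 mm lead-in chamfer; floor 8 mm and mouth 36 mm above the bench. A seated bar rests on the floor, its centre 40 mm above this point. Axes are the fixture's
- lever_pad (a point): centre of the top face of the lever's round red press pad (28 mm across); moves with the lever. With the lever up it is about 100 mm above the bench, down about 60 mm
- lever_hinge (a point): point on the lever's hinge axis, 50 mm above the bench; the axis is level, along the fixture's y. The lever runs from here toward the fixture's -x side; the centre of the pad's top lies 88 mm along the lever and 10 mm square above its line. The lever stands beside the block at the brass slot's end, 59 mm in y from that slot's centre
- fixture: aluminium block 56 x 140 x 36 mm with two slots end to end along its y (66 mm apart), fixed to the bench, and the lever at its -y end; origin under the block's centre, at bench height. A steel clamp strip with two rubber pads lies on the block on the slots' -x side, top 44 mm above the bench; lever up: pads 4.4 mm clear of the slots; lever down: 1.6 mm over them
- lever (a joint): clamp lever: 0 = up (sloping 0.5 rad above level, held there by its spring), 0.5 rad = down (level, at its stop). It resists with a few newtons at the pad (under 12 N); let go well before the bottom it springs back up; pressed to the stop, its nib snaps under a sprung plunger, which then holds it at about 0.475. Pressing it slides the clamp strip up to the bars
- grease_tin_mid (a point): open blue grease tin, 62 mm across, 50 mm tall, point at its centre (25 mm up); bystander, leave where it stands
- insulator_1_mid (a point): white ribbed porcelain insulator, 40 mm across, 54 mm tall, point at its centre (27 mm up); bystander, leave where it stands
- steel_block_mid (a point): grey steel packing block 32 x 45 x 28 mm tall, point at its centre (14 mm up); bystander, leave where it stands
- oil_can_mid (a point): copper-coloured oil can with a long spout, 76 x 91 mm, 177 mm tall, point 40 mm above its foot; stands at the left of the fixture; bystander, leave where it stands

How it is judged:
On the way, in this order (a step that is already met when the one before it is completed fails the run):
1. both bars stand fully down in their own slots while the lever is still up (horizontal distance between bar_copper_mid and slot_copper below 0.007 m and z of bar_copper_mid in the frame of slot_copper below 0.044 m and angle between each of bar_copper_mid, bar_brass_mid's own z axis and vertical below 0.15 rad and angle between the y axis of bar_copper_mid and the y axis of slot_copper, either way round below 0.15 rad and horizontal distance between bar_brass_mid and slot_brass below 0.007 m and z of bar_brass_mid in the frame of slot_brass below 0.044 m and angle between the y axis of bar_brass_mid and the y axis of slot_brass, either way round below 0.15 rad and value of joint lever below 0.15 rad), for 0.2 s.
2. the lever is pressed fully down (value of joint lever above 0.44 rad), for 0.2 s.
At the end, for the whole second after the job is handed in: Copper bar in the copper-marked slot and brass bar in the brass-marked slot: each within 7 mm of its slot's centre in plan, its foot within 4 mm of the slot floor, upright and in line with the slot within 0.15 rad; the lever stays down by itself (above 0.44 rad) (horizontal distance between bar_copper_mid and slot_copper below 0.007 m and z of bar_copper_mid in the frame of slot_copper below 0.044 m and angle between each of bar_copper_mid, bar_brass_mid's own z axis and vertical below 0.15 rad and angle between the y axis of bar_copper_mid and the y axis of slot_copper, either way round below 0.15 rad and horizontal distance between bar_brass_mid and slot_brass below 0.007 m and z of bar_brass_mid in the frame of slot_brass below 0.044 m and angle between the y axis of bar_brass_mid and the y axis of slot_brass, either way round below 0.15 rad and value of joint lever above 0.44 rad); the robot touches nothing.
It fails at once if the grease tin is pushed more than 30 mm from its place or knocked over (distance of grease_tin_mid from where it was at the start of the episode above 0.03 m or angle between grease_tin_mid's own z axis and vertical above 0.5 rad).
It fails at once if the insulator is pushed more than 30 mm from its place or knocked over (distance of insulator_1_mid from where it was at the start of the episode above 0.03 m or angle between insulator_1_mid's own z axis and vertical above 0.5 rad).
It fails at once if the steel block is pushed more than 30 mm from its place or knocked over (distance of steel_block_mid from where it was at the start of the episode above 0.03 m or angle between steel_block_mid's own z axis and vertical above 0.5 rad).
It fails at once if the oil can is pushed more than 30 mm from its place or knocked over (distance of oil_can_mid from where it was at the start of the episode above 0.03 m or angle between oil_can_mid's own z axis and vertical above 0.5 rad).
It also fails if it takes over 72 s, if anything falls off the work surface, if the arm or the gripper's body presses on something with over 40 N, if the wrist force passes 120 N, or if a joint passes its speed limit or range.

## Working session

There is one attempt and no reset: what is moved stays moved. The work goes in short steps, Python scripts to look and compute and a tool call to move; the robot and the scene stay as the last step left them, time stands still between calls to the robot, and variables do not carry over. Pictures are saved under pics/ and viewed, at most 10 in all, crops included, and the job is handed in when it is done.

Besides the shell and the picture viewer there is one more tool, called as name(argument=value, ...) on one line, values as JSON. step_arm: Moves the arm, as the interface text tells. Its arguments: {"type":"object","properties":{"deltas":{"type":"array"},"gripper":{"type":"number"},"squeeze":{"type":"number"}},"required":["deltas"]}

```bash
mkdir -p pics
cat > h.py <<'E'
import numpy as np, cv2
from station import manip
from scipy.spatial.transform import Rotation as R
def shot(n,f):
    s=manip.state(); im=manip.get_image(n); cv2.imwrite(f,im[:,:,::-1]); np.save(f+'.npy',np.r_[s['eef_pos'],s['ee_rot']]); return im
def ext(n,f=None):
    c=manip.calibration(n)
    if n!='wrist':
        Rm=cv2.Rodrigues(np.array(c['rvec'],float))[0]; t=np.array(c['tvec'],float).ravel()
        return c,Rm.T,-Rm.T@t   # cam->world rot, cam origin
    p=np.load(f+'.npy'); T=np.array(c['tool_from_camera']); Rt=R.from_rotvec(p[3:]).as_matrix()
    return c,Rt@T[:3,:3],Rt@T[:3,3]+p[:3]
def px(n,uv,z,f=None):
    c,Rw,o=ext(n,f); uv=np.array(uv,float).reshape(-1,1,2)
    u=cv2.undistortPoints(uv,np.array(c['mtx']),np.array(c['D'])).reshape(-1,2)
    d=np.c_[u,np.ones(len(u))]@Rw.T
    return o+d*((np.broadcast_to(z,len(u))-o[2])/d[:,2])[:,None]
def proj(n,P,f=None):
    c,Rw,o=ext(n,f); return cv2.projectPoints(np.array(P,float).reshape(-1,1,3),cv2.Rodrigues(Rw.T)[0],-Rw.T@o,np.array(c['mtx']),np.array(c['D']))[0].reshape(-1,2)
E
python3 - <<'E'
from h import *
a=shot('top','pics/top.png'); b=shot('scene','pics/scene.png')
cv2.imwrite('pics/top2.png',cv2.resize(a[:,:,::-1],(800,600),interpolation=cv2.INTER_CUBIC))
print(manip.state()); print(ext('top')[1:],ext('scene')[1:],manip.calibration('wrist'))
E
```

```text
{'time': 0.1, 'q': array([ 1.14159231e+00,  1.31054423e-01,  1.48914845e+00, -6.62767263e-06,
        1.52302256e+00, -8.54353231e-02]), 'qvel': array([-0.00017333, -0.00160483, -0.00084689,  0.00092896, -0.00180958,
        0.00017774]), 'effort': array([ 1.10253775e-03, -5.61333847e+01, -4.93098807e+01,  7.70556531e-02,
        2.89990852e-02, -7.47786839e-05]), 'eef_pos': array([0.20200564, 0.56441725, 0.20982306]), 'ee_rot': array([-5.37264952e-01, -3.09489486e+00,  2.48265090e-03]), 'force': array([-0.25266523,  0.71452711, -0.07982365]), 'moment': array([ 0.05419121, -0.0163707 , -0.02880563]), 'grip_force': 0.0, 'gripper_width': 0.09270947378450589}
(array([[ 0.02996067, -0.99554357,  0.08941677],
       [-0.99952933, -0.02924974,  0.00925074],
       [-0.0065941 , -0.08965185, -0.99595134]]), array([0.41555653, 0.09531056, 1.21789379])) (array([[ 0.7675369 , -0.44052481,  0.46564472],
       [-0.64079977, -0.54568444,  0.54000383],
       [ 0.01620999, -0.7128579 , -0.70112114]]), array([-0.32140239, -0.87773059,  1.33035886])) {'mtx': array([[284.59363111,   0.        , 257.33019808],
       [  0.        , 284.59363111, 187.10446226],
       [  0.        ,   0.        ,   1.        ]]), 'D': array([0.00242676, 0.        , 0.        , 0.        , 0.        ]), 'tool_from_camera': array([[-1.85382711e-03, -9.55029107e-01, -2.96506271e-01,
         8.27079789e-02],
       [ 9.99997950e-01, -1.52907661e-03, -1.32715790e-03,
        -9.71070859e-05],
       [ 8.14093615e-04, -2.96508124e-01,  9.55029984e-01,
        -1.75215237e-01],
       [ 0.00000000e+00,  0.00000000e+00,  0.00000000e+00,
         1.00000000e+00]])}
```

View pics/top2.png

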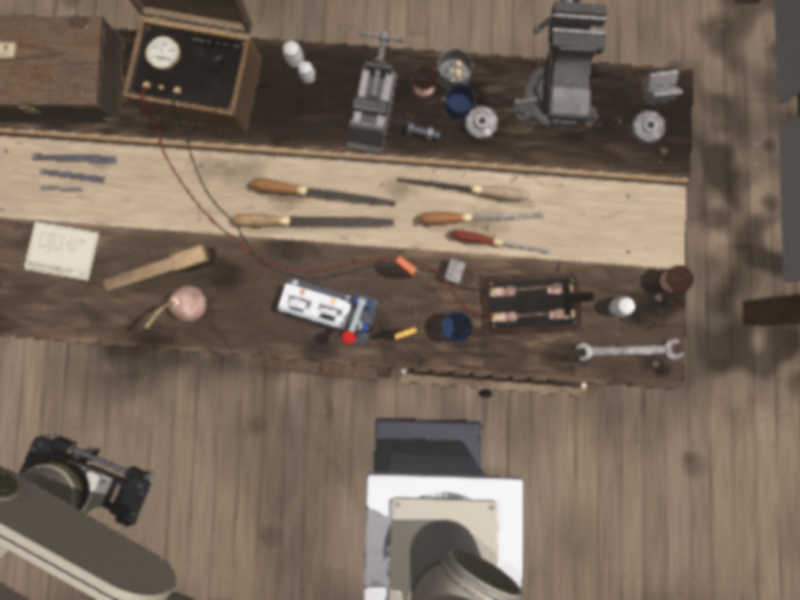

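View pics/scene.png

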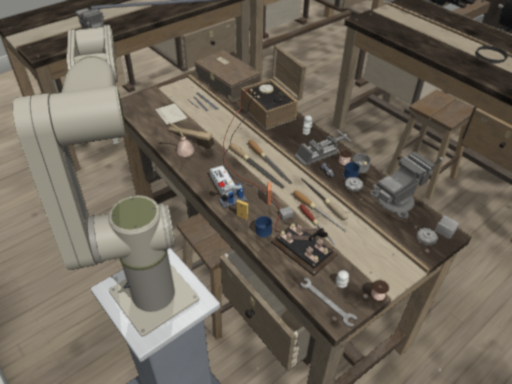

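The top view (800-wide) shows the fixture at about (325,303), red pad (349,338), copper bar (405,266), brass bar (405,333), tin (457,326), steel block (455,270), insulator (622,306) and oil can (187,303). In the scene view, both bars stand upright at (268,193) and (243,210).

Run:
```python
from h import *
k=.64
for n,u,v,z in [('fix',316,304,.036),('pad',349,338,.1),('cu',405,266,.08),('br',405,333,.08),('tin',457,326,.05),('steel',455,270,.028),('ins',622,306,.054),('can',187,303,.1)]:
    print(n,px('top',[u*k,v*k],z).round(3))
a=cv2.imread('pics/top.png')[145:230,165:315]
cv2.imwrite('pics/topc.png',cv2.resize(a,(800,453),interpolation=cv2.INTER_CUBIC))
```

```text
fix [[0.496 0.274 0.036]]
pad [[0.428 0.198 0.1  ]]
cu [[0.574 0.094 0.08 ]]
br [[0.441 0.09  0.08 ]]
tin [[ 0.459 -0.015  0.05 ]]
steel [[ 0.575 -0.01   0.028]]
ins [[ 0.509 -0.346  0.054]]
can [[0.486 0.516 0.1  ]]
```

View pics/topc.png

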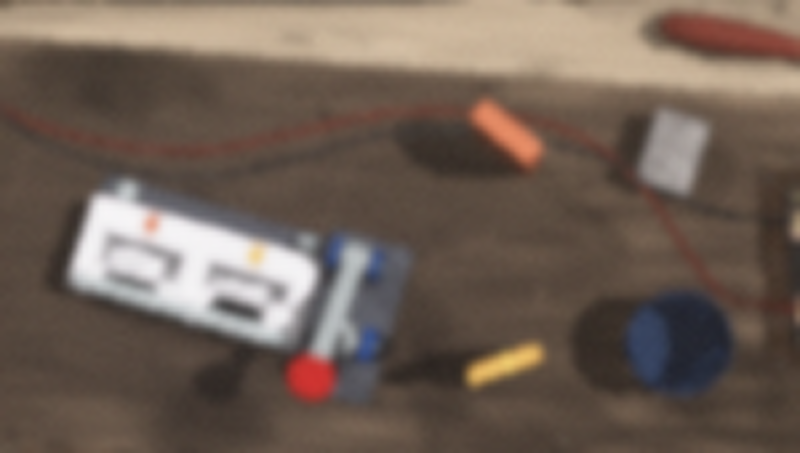

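Crop (5.33x): copper bar runs (480,107)–(537,163) and brass (467,378)–(543,350). The block's upper edge runs (95,190)–(320,265), and the pad is at (312,377). I'll plan a viewing pose above the middle of these.

```bash
cat >> h.py <<'E'
def wrap(a,p=2*np.pi): return (a+p/2)%p-p/2
def phi(): 
    x=R.from_rotvec(manip.state()['ee_rot']).as_matrix()[:,0]; return np.arctan2(x[1],x[0])
def plan(p,ph,n,start=None):
    """rows from current (or start=(p,phi)) to p, tool-x angle ph (rad)"""
    s=manip.state(); q=np.array(start[0] if start else s['eef_pos']); a=start[1] if start else phi()
    d=(np.array(p)-q)*1e3/n; da=wrap(ph-a)/n
    rows=[]
    for i in range(n):
        c,sn=np.cos(a),np.sin(a)
        rows.append([round(d[0]*c+d[1]*sn,1),round(d[0]*sn-d[1]*c,1),round(-d[2],1),round(-da,3)]); a+=da
    for i in range(0,n,8): print(rows[i:i+8])
E
python3 - <<'E'
from h import *
def c(u,v): return [165+u/5.333,145+v/5.333]
P=lambda l,z:px('top',[c(*q) for q in l],z)[:,:2]
for n,l,z in [('cu',[(480,107),(537,163)],.08),('br',[(467,378),(543,350)],.08),('edge',[(320,265),(95,190)],.036)]:
    q=P(l,z); d=q[1]-q[0]; print(n,q.round(3).tolist(),q.mean(0).round(3),np.linalg.norm(d).round(3),np.degrees(np.arctan2(d[1],d[0])).round(1))
print(phi()); plan([.5,.19,.25],np.radians(72),14)
E
```

```text
cu [[0.589, 0.107], [0.557, 0.073]] [0.573 0.09 ] 0.047 -133.1
br [[0.432, 0.11], [0.449, 0.067]] [0.44  0.088] 0.047 -68.1
edge [[0.497, 0.201], [0.539, 0.339]] [0.518 0.27 ] 0.144 73.3
2.7978241724674424
[[np.float64(-29.1), np.float64(-18.0), np.float64(-2.9), np.float64(0.11)], [np.float64(-30.9), np.float64(-14.7), np.float64(-2.9), np.float64(0.11)], [np.float64(-32.3), np.float64(-11.2), np.float64(-2.9), np.float64(0.11)], [np.float64(-33.3), np.float64(-7.6), np.float64(-2.9), np.float64(0.11)], [np.float64(-34.0), np.float64(-3.9), np.float64(-2.9), np.float64(0.11)], [np.float64(-34.2), np.float64(-0.1), np.float64(-2.9), np.float64(0.11)], [np.float64(-34.0), np.float64(3.6), np.float64(-2.9), np.float64(0.11)], [np.float64(-33.4), np.float64(7.3), np.float64(-2.9), np.float64(0.11)]]
[[np.float64(-32.4), np.float64(10.9), np.float64(-2.9), np.float64(0.11)], [np.float64(-31.0), np.float64(14.4), np.float64(-2.9), np.float64(0.11)], [np.float64(-29.2), np.float64(17.8), np.float64(-2.9), np.float64(0.11)], [np.float64(-27.1), np.float64(20.9), np.float64(-2.9), np.float64(0.11)], [np.float64(-24.6), np.float64(23.7), np.float64(-2.9), np.float64(0.11)], [np.float64(-21.9), np.float64(26.3), np.float64(-2.9), np.float64(0.11)]]
```

Lengths (47 vs 44 mm, 144 vs 140 mm) match the given sizes to within blur. Moving to the viewing pose.

step_arm(deltas=[[[-29,-18,-3,0.11],[-31,-15,-3,0.11],[-32,-11,-3,0.11],[-33,-8,-3,0.11],[-34,-4,-3,0.11],[-34,0,-3,0.11],[-34,4,-3,0.11],[-33,7,-3,0.11]]])

```text
time: 0.77
eef_pos: [0.3723, 0.3499, 0.2345]
ee_rot: [-1.811, -2.567, 0.001]
force: [1.1, -0.1, -0.2]
gripper_width: 0.0925
grip_force: 0.0
```

step_arm(deltas=[[[-32,11,-3,0.11],[-31,14,-3,0.11],[-29,18,-3,0.11],[-27,21,-3,0.11],[-25,24,-3,0.11],[-22,26,-3,0.11],[0,0,0,0],[0,0,0,0]]])

```text
time: 1.43
eef_pos: [0.5001, 0.1897, 0.2523]
ee_rot: [-2.543, -1.844, 0.001]
force: [0.3, 0.8, 0.4]
gripper_width: 0.0929
grip_force: 0.0
```

Run:
```python
from h import *
a=shot('wrist','pics/w1.png'); cv2.imwrite('pics/w1b.png',cv2.resize(a[:,:,::-1],(800,600),interpolation=cv2.INTER_CUBIC))
print(manip.state()['eef_pos'],phi(),manip.state()['time'])
```

```text
[0.49933772 0.19082652 0.25222193] 1.2575056097898711 1.4833
```

View pics/w1b.png

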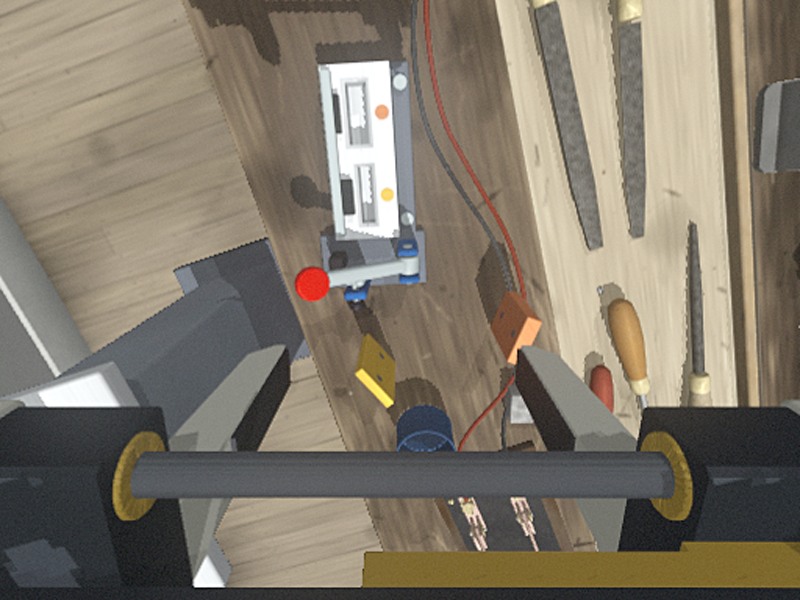

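Wrist view (800-wide): the slots lie at about (357,112) and (367,193), with dots at (382,112) and (387,194). The pad is at (312,284), and the bar tops are the lit strips near (375,390) brass and (525,342) copper. I'll enlarge both regions.

Run:
```python
from h import *
a=cv2.imread('pics/w1.png')
f=cv2.resize(a[30:165,190:285],None,fx=4.4,fy=4.4,interpolation=cv2.INTER_CUBIC)
b=cv2.resize(a[175:270,215:355],None,fx=2.7,fy=2.7,interpolation=cv2.INTER_CUBIC)
o=np.zeros((600,800,3),np.uint8); o[:f.shape[0],:f.shape[1]]=f; o[:b.shape[0],420:420+b.shape[1]]=b
cv2.imwrite('pics/w1c.png',o); print(f.shape,b.shape)
```

```text
(594, 418, 3) (256, 378, 3)
```

View pics/w1c.png

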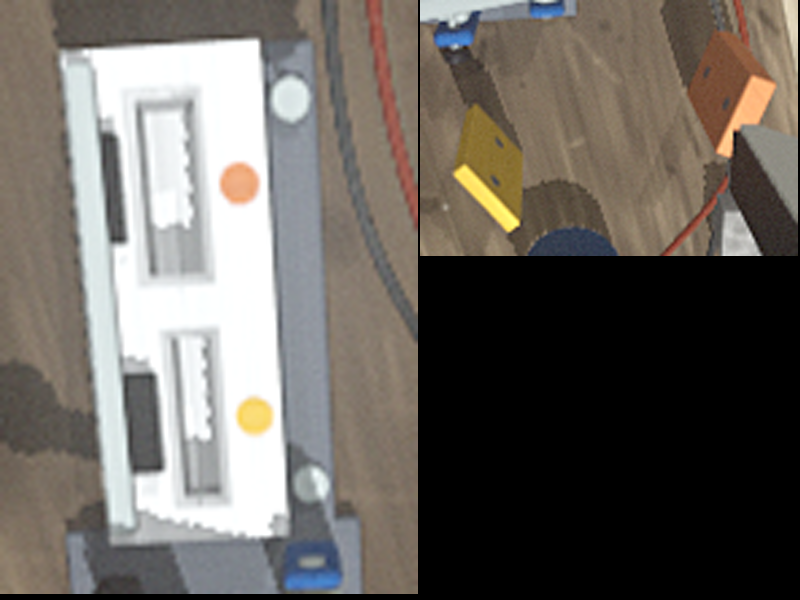

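Crop reads (outer chamfer corners): copper slot (122,90)(193,88)(213,282)(142,286); brass slot (163,331)(210,327)(230,500)(180,506). Bar tops: copper (753,78)(774,86)(735,157)(717,150); brass (454,174)(462,165)(522,222)(513,231).

Run:
```python
from h import *
F='pics/w1.png'
def go(n,l,z,s,ox,oy,sh):
    uv=[((u-sh+.5)/s-.5+ox,(v+.5)/s-.5+oy) for u,v in l]
    q=px('wrist',uv,z,F)[:,:2]; 
    if len(q)<4: print(n,q.round(4).tolist()); return
    e=[q[(i+1)%4]-q[i] for i in range(4)]; L=[np.linalg.norm(x).round(4) for x in e]
    w=[np.degrees(np.arctan2(x[1],x[0])).round(1) for x in e]
    print(n,q.mean(0).round(4),L,w)
go('scu',[(122,90),(193,88),(213,282),(142,286)],.036,4.4,190,30,0)
go('sbr',[(163,331),(210,327),(230,500),(180,506)],.036,4.4,190,30,0)
go('block',[(60,50),(260,40),(287,535),(110,543)],.036,4.4,190,30,0)
go('dots',[(240,184),(255,416)],.036,4.4,190,30,0)
go('cu',[(753,78),(774,86),(735,157),(717,150)],.08,2.7,215,175,420)
go('br',[(454,174),(462,165),(522,222),(513,231)],.08,2.7,215,175,420)
print(px('wrist',[312*.64,284*.64],.1,F))
```

```text
scu [0.4999 0.3104] [np.float64(0.0202), np.float64(0.0526), np.float64(0.0212), np.float64(0.0532)] [np.float64(-16.7), np.float64(-103.2), np.float64(164.9), np.float64(75.8)]
sbr [0.4858 0.2463] [np.float64(0.0142), np.float64(0.0521), np.float64(0.0158), np.float64(0.0527)] [np.float64(-13.5), np.float64(-102.5), np.float64(168.6), np.float64(75.7)]
block [0.4923 0.2786] [np.float64(0.0565), np.float64(0.1406), np.float64(0.0559), np.float64(0.1406)] [np.float64(-15.6), np.float64(-105.3), np.float64(164.4), np.float64(75.0)]
dots [[0.5203, 0.305], [0.5031, 0.2411]]
cu [0.5761 0.0922] [np.float64(0.0113), np.float64(0.0411), np.float64(0.01), np.float64(0.0409)] [np.float64(-39.7), np.float64(-131.0), np.float64(139.3), np.float64(50.8)]
br [0.4421 0.0899] [np.float64(0.0065), np.float64(0.044), np.float64(0.007), np.float64(0.0438)] [np.float64(32.0), np.float64(-65.5), np.float64(-149.8), np.float64(113.8)]
[[0.43059502 0.19948833 0.1       ]]
```

Sizes check out: block 56×140, slots 66 mm apart, fixture at about 75°, bar tops about 41–44 mm. Copper first.

Run:
```python
from h import *
plan([.576,.092,.15],np.radians(49.3),4)
plan([.576,.092,.058],np.radians(49.3),3,([.576,.092,.15],np.radians(49.3)))
```

```text
[[np.float64(-17.6), np.float64(25.8), np.float64(25.6), np.float64(0.099)], [np.float64(-14.9), np.float64(27.5), np.float64(25.6), np.float64(0.099)], [np.float64(-12.2), np.float64(28.8), np.float64(25.6), np.float64(0.099)], [np.float64(-9.2), np.float64(29.9), np.float64(25.6), np.float64(0.099)]]
[[np.float64(0.0), np.float64(0.0), np.float64(30.7), np.float64(-0.0)], [np.float64(0.0), np.float64(0.0), np.float64(30.7), np.float64(-0.0)], [np.float64(0.0), np.float64(0.0), np.float64(30.7), np.float64(-0.0)]]
```

step_arm(deltas=[[[-17.5,26,25.5,0.1],[-15,27.5,25.5,0.1],[-12,29,25.5,0.1],[-9,30,25.5,0.1],[0,0,0,0],[0,0,0,0],[0,0,0,0]]])

```text
time: 2.07
eef_pos: [0.5761, 0.0939, 0.1509]
ee_rot: [-2.854, -1.31, 0.001]
force: [-0.1, -0.3, -0.1]
gripper_width: 0.0932
grip_force: 0.0
```

Run:
```python
from h import *
a=shot('wrist','pics/w2.png'); s=manip.state(); print(s['eef_pos'],phi(),s['time'])
# expected top face at (.576,.092), 49.3deg
c=np.array([.576,.092]); t=np.radians(49.3); y=np.array([np.cos(t),np.sin(t)]); x=np.array([y[1],-y[0]])
P=[np.r_[c+i*.007*x+j*.022*y,.08] for i,j in((1,1),(1,-1),(-1,-1),(-1,1))]
uv=proj('wrist',P,'pics/w2.png'); print(uv.round(1))
b=a[:,:,::-1].copy(); cv2.polylines(b,[np.round(uv*16).astype(int)],True,(255,0,255),1,cv2.LINE_AA,4)
m=uv.mean(0).astype(int); b=b[m[1]-75:m[1]+75,m[0]-100:m[0]+100]; print(m)
cv2.imwrite('pics/w2c.png',cv2.resize(b,None,fx=4,fy=4,interpolation=cv2.INTER_CUBIC))
```

```text
[0.57663681 0.09419358 0.15187964] 0.86115794668909 2.1167
[[266.3 172. ]
 [266.  217.6]
 [251.  217.6]
 [250.6 172. ]]
[258 194]
```

View pics/w2c.png

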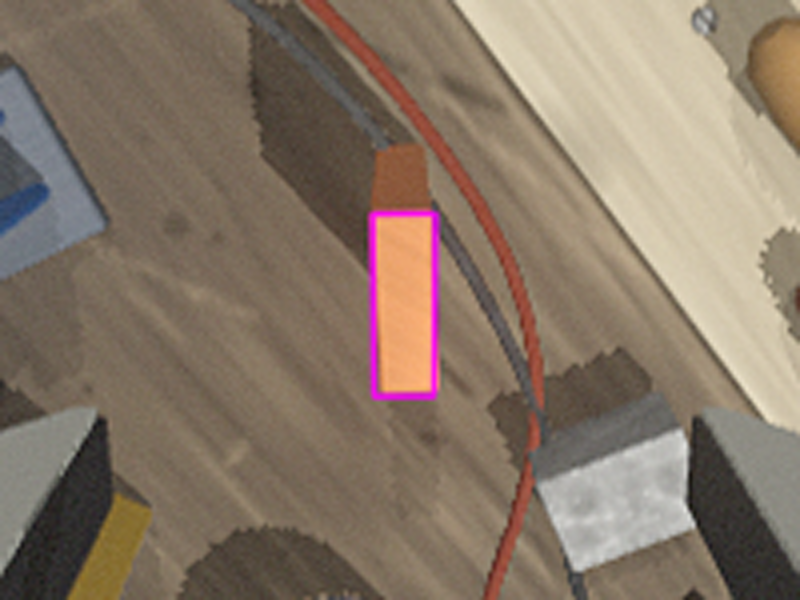

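The predicted outline fits the bar top to about 1 mm. Going down to grip.

step_arm(deltas=[[[-1,0.5,31,0],[-1,0.5,31,0],[0,0,31,0],[0,0,0,0],[0,0,0,0]]])

```text
time: 2.53
eef_pos: [0.5748, 0.0916, 0.0577]
ee_rot: [-2.854, -1.31, 0.003]
force: [0.3, 0.2, 0.8]
gripper_width: 0.0926
grip_force: 0.0
```

step_arm(deltas=[[[0,0,0,0],[0,0,0,0],[0,0,0,0],[0,0,0,0],[0,0,0,0],[0,0,0,0],[0,0,0,0],[0,0,0,0]]], gripper=1, squeeze=30)

```text
time: 3.2
eef_pos: [0.5761, 0.0902, 0.0577]
ee_rot: [-2.857, -1.306, 0.0]
force: [-0.1, 0.5, -0.5]
gripper_width: 0.0441
grip_force: 0.0
```

Run:
```python
from h import *
s=manip.state(); print(s['eef_pos'],phi(),s['time'],s['gripper_width'],s['grip_force'],s['force'])
p=np.array(s['eef_pos']); p[2]+=.12; a=np.radians(75.2)
plan([.501,.3103,p[2]],a,8,(p,phi()))
```

```text
[0.57610571 0.09024611 0.05772961] 0.8576887852094028 3.2 0.044066669993426406 0.0 [-0.11133284  0.525352   -0.48608038]
[[np.float64(14.7), np.float64(-25.1), np.float64(-0.0), np.float64(-0.057)], [np.float64(16.1), np.float64(-24.2), np.float64(-0.0), np.float64(-0.057)], [np.float64(17.4), np.float64(-23.3), np.float64(-0.0), np.float64(-0.057)], [np.float64(18.7), np.float64(-22.2), np.float64(-0.0), np.float64(-0.057)], [np.float64(19.9), np.float64(-21.1), np.float64(-0.0), np.float64(-0.057)], [np.float64(21.1), np.float64(-20.0), np.float64(-0.0), np.float64(-0.057)], [np.float64(22.2), np.float64(-18.7), np.float64(-0.0), np.float64(-0.057)], [np.float64(23.2), np.float64(-17.5), np.float64(-0.0), np.float64(-0.057)]]
```

step_arm(deltas=[[[0,0,0,0],[0,0,0,0],[0,0,0,0],[0,0,0,0],[0,0,0,0],[0,0,0,0],[0,0,0,0],[0,0,0,0]]])

```text
time: 3.87
eef_pos: [0.5761, 0.0904, 0.0576]
ee_rot: [-2.857, -1.306, 0.0]
force: [0.3, -0.6, -0.9]
gripper_width: 0.0138
grip_force: 29.7
```

step_arm(deltas=[[[0,0,-10,0],[0,0,-20,0],[0,0,-30,0],[0,0,-30,0],[0,0,-20,0],[0,0,-10,0],[0,0,0,0]]])

```text
time: 4.45
eef_pos: [0.5777, 0.0904, 0.181]
ee_rot: [2.855, 1.306, 0.007]
force: [-0.1, -0.1, -4.7]
gripper_width: 0.0138
grip_force: 29.6
```

step_arm(deltas=[[[14.5,-25,0,-0.057],[16,-24,0,-0.057],[17.5,-23.5,0,-0.057],[18.5,-22,0,-0.057],[20,-21,0,-0.057],[21,-20,0,-0.057],[22,-18.5,0,-0.057],[23,-17.5,0,-0.057]]])

```text
time: 5.12
eef_pos: [0.4992, 0.3099, 0.175]
ee_rot: [-2.485, -1.922, 0.006]
force: [0.6, -0.5, -4.1]
gripper_width: 0.0138
grip_force: 30.0
```

step_arm(deltas=[[[0,0,0,0],[0,0,0,0],[0,0,0,0],[0,0,0,0]]])

```text
time: 5.45
eef_pos: [0.5009, 0.3081, 0.1765]
ee_rot: [2.489, 1.917, -0.003]
force: [-0.9, -0.5, -5.4]
gripper_width: 0.0137
grip_force: 30.0
```

```bash
cat > look.py <<'E'
from h import *
import sys
f,sx,sy,tz,ht,hw=sys.argv[1],*map(float,sys.argv[2:])   # slot xy, bar half thickness, slot half width
a=shot('wrist',f); s=manip.state(); print(s['eef_pos'],phi(),s['time'],s['gripper_width'],s['force'])
t=np.radians(75.2)
def box(c,t,hx,hy,z):
    y=np.array([np.cos(t),np.sin(t)]); x=np.array([y[1],-y[0]])
    return proj('wrist',[np.r_[np.array(c)+i*hx*x+j*hy*y,z] for i,j in((1,1),(1,-1),(-1,-1),(-1,1))],f)
b=a[:,:,::-1].copy(); p=s['eef_pos']
U=box((sx,sy),t,hw+.003,.027,.036); V=box(p[:2],phi(),ht,.022,p[2]+.022); W=box(p[:2],phi(),ht,.022,p[2]-.058)
k=4
m=np.round(U.mean(0)).astype(int); x0,y0=max(m[0]-90,0),max(m[1]-60,0)
b=cv2.resize(b[y0:y0+150,x0:x0+190],None,fx=k,fy=k,interpolation=cv2.INTER_CUBIC)
for Q,c in((U,(255,0,255)),(V,(0,255,0)),(W,(255,255,0))): cv2.polylines(b,[np.round(((Q-[x0,y0]+.5)*k-.5)).astype(int)],True,c,1)
cv2.imwrite(f[:-4]+'c.png',b); print(x0,y0)
E
python3 look.py pics/w3.png .501 .3103 0 .007 .0085
```

```text
[0.50117284 0.30798211 0.17683202] 1.3119480826804957 5.5 0.013673726191323026 [ 0.30680276 -0.00693777 -4.41850239]
167 112
```

View pics/w3c.png

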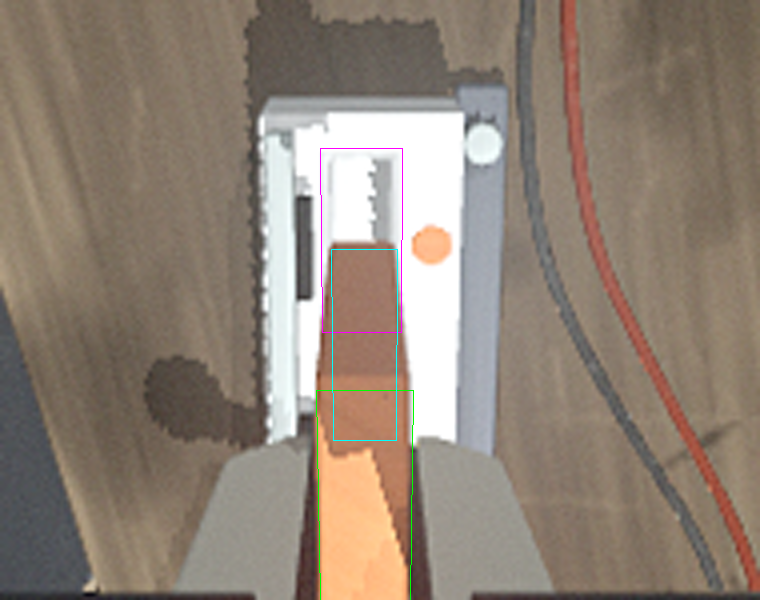

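The bar hangs about 1.5 mm toward tool +x, and the predicted slot matches the seen one (inner edges 331–393 vs centre 361). Making a small correction and lowering.

step_arm(deltas=[[[0.7,-0.8,15,0],[0,0,25,0],[0,0,20,0],[0,0,10,0],[0,0,0,0],[0,0,0,0]]])

```text
time: 6.0
eef_pos: [0.5005, 0.3094, 0.1076]
ee_rot: [-2.489, -1.917, 0.002]
force: [-0.6, -0.9, -3.7]
gripper_width: 0.0133
grip_force: 30.0
```

step_arm(deltas=[[[0,0,4,0],[0,0,4,0],[0,0,4,0],[0,0,4,0],[0,0,0,0]]])

```text
time: 6.42
eef_pos: [0.5, 0.3099, 0.0909]
ee_rot: [-2.488, -1.918, 0.002]
force: [0.2, -0.5, -5.2]
gripper_width: 0.0137
grip_force: 30.0
```

step_arm(deltas=[[[0,0,4,0],[0,0,4,0],[0,0,4,0],[0,0,0,0]]])

```text
time: 6.75
eef_pos: [0.4998, 0.3098, 0.0783]
ee_rot: [-2.488, -1.918, 0.003]
force: [-0.5, 0.5, -4.9]
gripper_width: 0.014
grip_force: 30.0
```

step_arm(deltas=[[[0,0,4,0],[0,0,4,0],[0,0,3,0],[0,0,0,0],[0,0,0,0]]])

```text
time: 7.17
eef_pos: [0.5001, 0.3101, 0.0682]
ee_rot: [-2.488, -1.918, 0.001]
force: [-0.9, -1.1, -4.5]
gripper_width: 0.0135
grip_force: 30.0
```

step_arm(deltas=[[[0,0,2,0],[0,0,1.5,0],[0,0,0,0],[0,0,0,0]]])

```text
time: 7.5
eef_pos: [0.5008, 0.31, 0.0658]
ee_rot: [2.487, 1.918, 0.001]
force: [-2.0, -4.5, 0.8]
gripper_width: 0.0138
grip_force: 30.0
```

step_arm(deltas=[[[0,0,0,0],[0,0,0,0],[0,0,0,0],[0,0,0,0],[0,0,0,0],[0,0,0,0]]], gripper=-0.1)

```text
time: 8.0
eef_pos: [0.5006, 0.3103, 0.0653]
ee_rot: [-2.488, -1.919, -0.001]
force: [0.2, 0.3, -0.1]
gripper_width: 0.0487
grip_force: 0.0
```

Run:
```python
from h import *
s=manip.state(); print(s['eef_pos'],phi(),s['time'],s['gripper_width'],s['grip_force'],s['force'])
p=np.array(s['eef_pos']); p[2]+=.12; a=np.radians(113)
plan([.442,.0900,.17],a,9,(p,phi()))
```

```text
[0.50058773 0.31032633 0.06534941] 1.3138828518766283 8.0 0.04868207645340985 0.0 [ 0.21044669  0.33488808 -0.13193553]
[[np.float64(-25.3), np.float64(-0.1), np.float64(1.7), np.float64(-0.073)], [np.float64(-25.3), np.float64(-1.9), np.float64(1.7), np.float64(-0.073)], [np.float64(-25.0), np.float64(-3.8), np.float64(1.7), np.float64(-0.073)], [np.float64(-24.7), np.float64(-5.6), np.float64(1.7), np.float64(-0.073)], [np.float64(-24.2), np.float64(-7.4), np.float64(1.7), np.float64(-0.073)], [np.float64(-23.6), np.float64(-9.1), np.float64(1.7), np.float64(-0.073)], [np.float64(-22.9), np.float64(-10.8), np.float64(1.7), np.float64(-0.073)], [np.float64(-22.0), np.float64(-12.5), np.float64(1.7), np.float64(-0.073)]]
[[np.float64(-21.1), np.float64(-14.1), np.float64(1.7), np.float64(-0.073)]]
```

Foot contact felt at the expected floor height, and the bar is released. Next the brass.

step_arm(deltas=[[[0,0,-10,0],[0,0,-30,0],[0,0,-40,0],[0,0,-30,0],[0,0,-10,0]]])

```text
time: 8.42
eef_pos: [0.5031, 0.3115, 0.1925]
ee_rot: [2.486, 1.918, 0.014]
force: [0.5, -0.3, 1.3]
gripper_width: 0.0514
grip_force: 0.0
```

step_arm(deltas=[[[-25,0,2,-0.073],[-25,-2,2,-0.073],[-25,-4,2,-0.073],[-24.5,-5.5,2,-0.073],[-24,-7.5,2,-0.073],[-23.5,-9,2,-0.073],[-23,-11,2,-0.073],[-22,-12.5,2,-0.073]]])

```text
time: 9.08
eef_pos: [0.4476, 0.1144, 0.1695]
ee_rot: [1.825, 2.557, 0.0]
force: [-0.0, -0.4, 0.4]
gripper_width: 0.0518
grip_force: 0.0
```

step_arm(deltas=[[[-21,-14,2,-0.073],[0,0,0,0],[0,0,0,0],[0,0,0,0],[0,0,0,0]]])

```text
time: 9.5
eef_pos: [0.4419, 0.0918, 0.1676]
ee_rot: [1.736, 2.618, 0.001]
force: [-0.9, 0.4, 0.0]
gripper_width: 0.0511
grip_force: 0.0
```

Run:
```python
from h import *
F='pics/w4.png'
a=shot('wrist',F); s=manip.state(); print(s['eef_pos'],phi(),s['time'])
c=np.array([.442,.090]); t=np.radians(113); y=np.array([np.cos(t),np.sin(t)]); x=np.array([y[1],-y[0]])
P=[np.r_[c+i*.0045*x+j*.022*y,.08] for i,j in((1,1),(1,-1),(-1,-1),(-1,1))]
uv=proj('wrist',P,F); print(uv.round(1))
m=uv.mean(0).astype(int); x0,y0=m[0]-90,max(m[1]-100,0); k=4
b=cv2.resize(a[y0:y0+150,x0:x0+190,::-1],None,fx=k,fy=k,interpolation=cv2.INTER_CUBIC)
cv2.polylines(b,[np.round((uv-[x0,y0]+.5)*k-.5).astype(int)],True,(255,0,255),1); print(x0,y0)
cv2.imwrite('pics/w4c.png',b)
```

```text
[0.44183535 0.09190009 0.16745531] 1.9710035755730517 9.55
[[261.5 167.6]
 [261.5 210.8]
 [252.4 210.9]
 [252.  167.6]]
166 89
```

View pics/w4c.png

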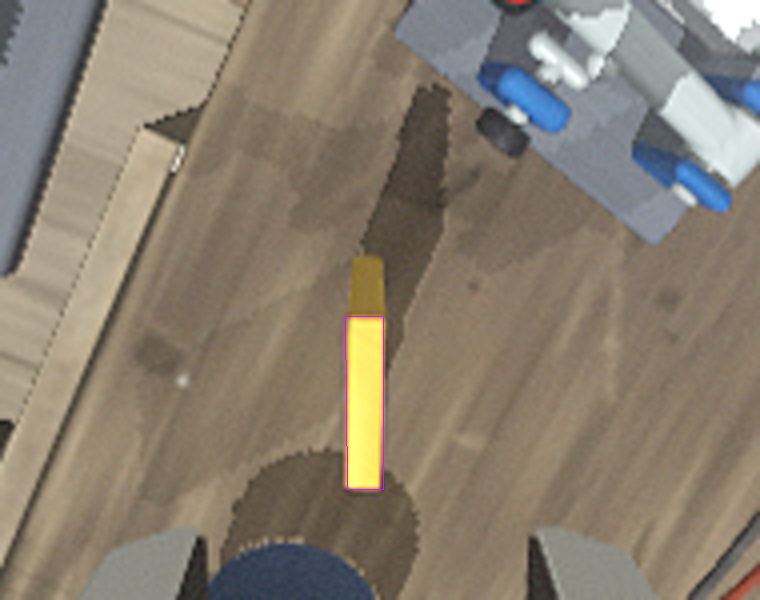

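The outline coincides with the brass top. Lowering and gripping.

step_arm(deltas=[[[-1,-0.5,25,0],[-0.8,0,35,0],[0,0,30,0],[0,0,20,0],[0,0,0,0],[0,0,0,0]]])

```text
time: 10.05
eef_pos: [0.4408, 0.0898, 0.0565]
ee_rot: [-1.734, -2.617, 0.003]
force: [-0.3, -0.0, 1.1]
gripper_width: 0.0513
grip_force: 0.0
```

step_arm(deltas=[[[0,0,0,0],[0,0,0,0],[0,0,0,0],[0,0,0,0],[0,0,0,0],[0,0,0,0],[0,0,0,0],[0,0,0,0]]], gripper=1, squeeze=25)

```text
time: 10.72
eef_pos: [0.4421, 0.0892, 0.0575]
ee_rot: [1.736, 2.618, 0.001]
force: [0.7, 0.3, 0.9]
gripper_width: 0.0086
grip_force: 25.0
```

step_arm(deltas=[[[0,0,0,0],[0,0,0,0]]])

```text
time: 10.88
eef_pos: [0.4421, 0.0892, 0.0575]
ee_rot: [1.736, 2.618, 0.001]
force: [0.3, 0.3, 2.1]
gripper_width: 0.0086
grip_force: 25.0
```

Run:
```python
from h import *
s=manip.state(); print(s['eef_pos'],phi(),s['time'],s['gripper_width'],s['grip_force'],s['force'])
p=np.array(s['eef_pos']); p[2]+=.14; a=np.radians(75.2)
plan([.4842,.2455,p[2]],a,8,(p,phi()))
```

```text
[0.44207999 0.08923258 0.05748385] 1.9707564227024348 10.8833 0.00864618845716904 24.97128188610077 [0.31594266 0.32505166 2.13977319]
[[np.float64(15.9), np.float64(12.5), np.float64(-0.0), np.float64(0.082)], [np.float64(16.9), np.float64(11.1), np.float64(-0.0), np.float64(0.082)], [np.float64(17.8), np.float64(9.7), np.float64(-0.0), np.float64(0.082)], [np.float64(18.5), np.float64(8.2), np.float64(-0.0), np.float64(0.082)], [np.float64(19.1), np.float64(6.6), np.float64(-0.0), np.float64(0.082)], [np.float64(19.6), np.float64(5.0), np.float64(-0.0), np.float64(0.082)], [np.float64(19.9), np.float64(3.4), np.float64(-0.0), np.float64(0.082)], [np.float64(20.2), np.float64(1.8), np.float64(-0.0), np.float64(0.082)]]
```

step_arm(deltas=[[[0,0,-10,0],[0,0,-30,0],[0,0,-30,0],[0,0,-40,0],[0,0,-20,0],[0,0,-10,0],[0,0,0,0]]])

```text
time: 11.47
eef_pos: [0.4431, 0.0893, 0.1999]
ee_rot: [1.734, 2.616, 0.004]
force: [0.6, -0.7, -3.0]
gripper_width: 0.0087
grip_force: 25.0
```

step_arm(deltas=[[[16,12.5,0,0.082],[17,11,0,0.082],[18,9.5,0,0.082],[18.5,8,0,0.082],[19,6.5,0,0.082],[19.5,5,0,0.082],[20,3.5,0,0.082],[20,2,0,0.082]]])

```text
time: 12.13
eef_pos: [0.4819, 0.2459, 0.1939]
ee_rot: [-2.49, -1.914, 0.008]
force: [0.7, -0.6, -2.9]
gripper_width: 0.0091
grip_force: 25.0
```

step_arm(deltas=[[[0,0,10,0],[0,0,10,0],[0,0,0,0],[0,0,0,0],[0,0,0,0]]])

```text
time: 12.55
eef_pos: [0.4829, 0.2445, 0.1765]
ee_rot: [-2.487, -1.919, 0.002]
force: [0.3, -1.2, -2.4]
gripper_width: 0.0087
grip_force: 25.0
```

```bash
python3 look.py pics/w5.png .4842 .2465 0 .0045 .006
```

```text
[0.48334868 0.24472464 0.17719059] 1.31444428033282 12.6 0.008830411629421888 [ 0.34058303  0.08912159 -3.1954678 ]
168 112
```

View pics/w5c.png

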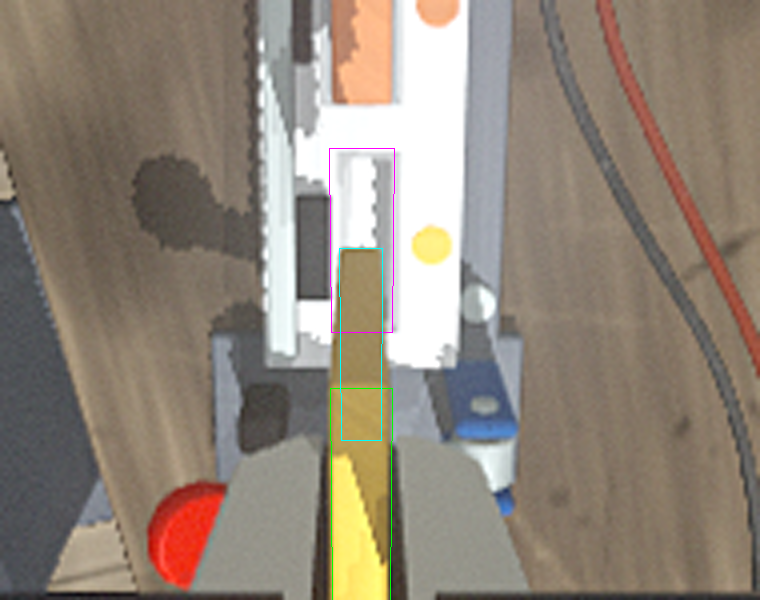

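The copper bar stands in its slot at (362,50). The brass slot's inner edges (about 343–389) sit about 1 mm right of the prediction, so I'll shift by that and lower.

step_arm(deltas=[[[1.6,1.2,15,0],[0,0,25,0],[0,0,20,0],[0,0,10,0],[0,0,0,0],[0,0,0,0]]])

```text
time: 13.1
eef_pos: [0.485, 0.2464, 0.1076]
ee_rot: [-2.487, -1.919, 0.0]
force: [-0.2, 0.1, -3.3]
gripper_width: 0.0089
grip_force: 25.0
```

step_arm(deltas=[[[0,0,4,0],[0,0,4,0],[0,0,4,0],[0,0,4,0],[0,0,0,0]]])

```text
time: 13.52
eef_pos: [0.4845, 0.2465, 0.0904]
ee_rot: [-2.486, -1.92, 0.002]
force: [-0.4, 0.0, -2.8]
gripper_width: 0.0088
grip_force: 25.0
```

step_arm(deltas=[[[0,0,4,0],[0,0,4,0],[0,0,4,0],[0,0,0,0]]])

```text
time: 13.85
eef_pos: [0.4843, 0.2464, 0.078]
ee_rot: [-2.487, -1.919, 0.002]
force: [0.1, -0.4, -3.2]
gripper_width: 0.009
grip_force: 25.0
```

step_arm(deltas=[[[0,0,4,0],[0,0,4,0],[0,0,3,0],[0,0,0,0],[0,0,0,0]]])

```text
time: 14.27
eef_pos: [0.4847, 0.2467, 0.0679]
ee_rot: [-2.487, -1.92, 0.001]
force: [0.4, 0.1, -3.3]
gripper_width: 0.0085
grip_force: 25.0
```

step_arm(deltas=[[[0,0,1.5,0],[0,0,1.5,0],[0,0,0,0],[0,0,0,0]]])

```text
time: 14.6
eef_pos: [0.4853, 0.2468, 0.0656]
ee_rot: [2.487, 1.92, 0.001]
force: [0.7, -0.1, -0.7]
gripper_width: 0.0087
grip_force: 25.0
```

Foot height is 0.0656−0.0575 = 8.1 mm, which is the slot floor. Releasing.

step_arm(deltas=[[[0,0,0,0],[0,0,0,0],[0,0,0,0],[0,0,0,0],[0,0,0,0],[0,0,0,0]]], gripper=-0.1)

```text
time: 15.1
eef_pos: [0.485, 0.2467, 0.0653]
ee_rot: [2.487, 1.92, 0.0]
force: [0.1, 0.0, -0.2]
gripper_width: 0.0438
grip_force: 0.0
```

step_arm(deltas=[[[0,0,-10,0],[0,0,-30,0],[0,0,-35,0],[0,0,-10,0],[0,0,0,0],[0,0,0,0]]])

```text
time: 15.6
eef_pos: [0.4856, 0.247, 0.1514]
ee_rot: [2.486, 1.919, 0.004]
force: [0.2, -0.3, -0.4]
gripper_width: 0.051
grip_force: 0.0
```

Run:
```python
from h import *
F='pics/w6.png'; a=shot('wrist',F); s=manip.state(); print(s['eef_pos'],phi(),s['time'])
h=cv2.cvtColor(a,cv2.COLOR_RGB2HSV)
m=(((h[...,0]<5)|(h[...,0]>175))&(h[...,1]>200)&(h[...,2]>150)).astype(np.uint8)
n,_,st,ce=cv2.connectedComponentsWithStats(m); i=1+np.argmax(st[1:,4]); print(st[i],ce[i],px('wrist',ce[i],.099,F))
plan([.4306,.1995,.135],phi(),3)
```

```text
[0.48467896 0.24657343 0.14977556] 1.3147642127748782 15.65
[210 252  16  25 224] [218.03571429 264.125     ] [[0.4353825  0.19655205 0.099     ]]
[[np.float64(-19.7), np.float64(-13.5), np.float64(4.9), np.float64(-0.0)], [np.float64(-19.7), np.float64(-13.5), np.float64(4.9), np.float64(-0.0)], [np.float64(-19.7), np.float64(-13.5), np.float64(4.9), np.float64(-0.0)]]
```

step_arm(deltas=[[[-20,-13.5,5,0],[-20,-13.5,5,0],[-19.5,-13.5,5,0],[0,0,0,0],[0,0,0,0],[0,0,0,0],[0,0,0,0],[0,0,0,0]]], gripper=1)

```text
time: 16.32
eef_pos: [0.4314, 0.1999, 0.1354]
ee_rot: [2.487, 1.92, 0.001]
force: [-0.1, -0.9, 0.1]
gripper_width: 0.003
grip_force: 0.0
```

step_arm(deltas=[[[0,0,5,0],[0,0,5,0],[0,0,5,0],[0,-1.5,5,0],[0,-2,5,0],[0,0,0,0]]])

```text
time: 16.82
eef_pos: [0.426, 0.2, 0.1086]
ee_rot: [-2.486, -1.919, 0.004]
force: [-0.6, -0.4, 0.1]
gripper_width: 0.0005
grip_force: 0.0
```

Run:
```python
from h import *
F='pics/w7.png'; a=shot('wrist',F); s=manip.state(); print(s['eef_pos'],s['force'],s['gripper_width'])
u=proj('wrist',[[.4306,.1995,.1],np.r_[s['eef_pos'][:2],s['eef_pos'][2]-.017]],F); print(u)
x0,y0=160,200
cv2.imwrite('pics/w7c.png',cv2.resize(a[y0:384,x0:x0+200,::-1],None,fx=3,fy=3,interpolation=cv2.INTER_CUBIC))
```

```text
[0.42645447 0.20010562 0.10924403] [ 0.05720027 -0.2559869  -0.27030847] 0.0006303182079290891
[[263.8276975  220.99181661]
 [257.89403454 217.20034621]]
```

View pics/w7c.png

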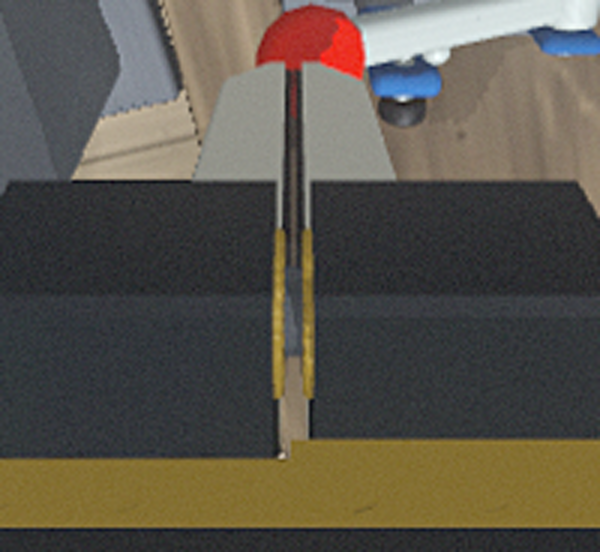

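The view shows the pad centred near (311,65), with the closed fingertips above it and slightly left, so it's on target. I'll keep pressing while watching the force.

step_arm(deltas=[[[0,0,4,0],[0,-1,4,0],[0,0,0,0],[0,0,0,0]]])

```text
time: 17.2
eef_pos: [0.4261, 0.2005, 0.102]
ee_rot: [-2.487, -1.92, 0.001]
force: [0.1, 0.2, 0.2]
gripper_width: 0.0004
grip_force: 0.0
```

step_arm(deltas=[[[0,-1,4,0],[0,-2,4,0],[0,0,0,0],[0,0,0,0]]])

```text
time: 17.53
eef_pos: [0.4233, 0.2014, 0.0941]
ee_rot: [-2.487, -1.92, 0.0]
force: [-0.9, 1.3, 1.5]
gripper_width: 0.0005
grip_force: 0.9
```

Run:
```python
from h import *
def red(a):
    h=cv2.cvtColor(a,cv2.COLOR_RGB2HSV)
    m=(((h[...,0]<5)|(h[...,0]>175))&(h[...,1]>200)&(h[...,2]>120)).astype(np.uint8)
    n,_,st,ce=cv2.connectedComponentsWithStats(m); i=1+np.argmax(st[1:,4]); return st[i],ce[i]
print(red(cv2.imread('pics/w7.png')[:,:,::-1]))
F='pics/w8.png'; a=shot('wrist',F); s=manip.state(); print(red(a),s['eef_pos'],s['force'])
t=np.radians(75.2); fx=np.array([np.sin(t),-np.cos(t)]); H=np.array([.4306,.1995])+.0724*fx
fy=np.array([np.cos(t),np.sin(t)])
for G in('pics/w7.png',F):
  for q in(0,.1,.2,.3,.4,.5):
    b=.5-q; ux=np.r_[-fx*np.cos(b),np.sin(b)]; un=np.r_[fx*np.sin(b),np.cos(b)]
    c=np.r_[H,.05]+.088*ux+.01*un
    A=np.linspace(0,2*np.pi,40)[:,None]; C=c+.014*(np.cos(A)*ux+np.sin(A)*np.r_[fy,0]); u=proj('wrist',C,G)
    print(G,q,c.round(3),'left',u[:,0].min().round(),'right',u[:,0].max().round(),'top',u[:,1].min().round(1))
```

```text
(array([264, 206,  17,  20, 168], dtype=int32), array([274.41071429, 216.32738095]))
(array([274, 213,   9,  16,  77], dtype=int32), array([278.32467532, 219.81818182])) [0.42342759 0.20137467 0.09427506] [-1.32475868  0.41755991  1.96899673]
pics/w7.png 0 [0.431 0.2   0.101] left 246.0 right 281.0 top 202.5
pics/w7.png 0.1 [0.426 0.201 0.093] left 239.0 right 274.0 top 198.9
pics/w7.png 0.2 [0.422 0.202 0.086] left 234.0 right 269.0 top 195.4
pics/w7.png 0.3 [0.419 0.203 0.077] left 230.0 right 265.0 top 191.8
pics/w7.png 0.4 [0.417 0.203 0.069] left 228.0 right 263.0 top 188.5
pics/w7.png 0.5 [0.416 0.203 0.06 ] left 227.0 right 261.0 top 185.3
pics/w8.png 0 [0.431 0.2   0.101] left 250.0 right 287.0 top 211.3
pics/w8.png 0.1 [0.426 0.201 0.093] left 242.0 right 280.0 top 207.1
pics/w8.png 0.2 [0.422 0.202 0.086] left 236.0 right 274.0 top 203.1
pics/w8.png 0.3 [0.419 0.203 0.077] left 232.0 right 270.0 top 199.1
pics/w8.png 0.4 [0.417 0.203 0.069] left 230.0 right 267.0 top 195.2
pics/w8.png 0.5 [0.416 0.203 0.06 ] left 229.0 right 265.0 top 191.6
```

Contact began only around TCP z≈0.098 (lever about 0.05 now), so the closed tips reach less far than assumed. Continuing along the arc.

step_arm(deltas=[[[0,-1,4,0],[0,-1,4,0],[0,-1,4,0],[0,0,0,0]]])

```text
time: 17.92
eef_pos: [0.4199, 0.2019, 0.0811]
ee_rot: [-2.487, -1.92, 0.002]
force: [1.0, 0.0, 1.6]
gripper_width: 0.0005
grip_force: 0.7
```

step_arm(deltas=[[[0,-1,4,0],[0,-1,4,0],[0,0,0,0],[0,0,0,0]]])

```text
time: 18.25
eef_pos: [0.4186, 0.2027, 0.0742]
ee_rot: [-2.487, -1.92, -0.0]
force: [-0.3, 0.8, 4.5]
gripper_width: 0.0007
grip_force: 2.1
```

Run:
```python
from h import *
F='pics/w9.png'; a=shot('wrist',F); s=manip.state(); print(s['eef_pos'],s['force'])
h=cv2.cvtColor(a,cv2.COLOR_RGB2HSV)
m=(((h[...,0]<5)|(h[...,0]>175))&(h[...,1]>150)&(h[...,2]>60)).astype(np.uint8)
n,_,st,ce=cv2.connectedComponentsWithStats(m); print(st[1:][st[1:,4]>10])
t=np.radians(75.2); fx=np.array([np.sin(t),-np.cos(t)]); H=np.array([.4306,.1995])+.0724*fx; fy=np.array([np.cos(t),np.sin(t)])
for q in(0,.1,.2,.3,.4,.5):
    b=.5-q; ux=np.r_[-fx*np.cos(b),np.sin(b)]; un=np.r_[fx*np.sin(b),np.cos(b)]
    c=np.r_[H,.05]+.088*ux+.01*un
    A=np.linspace(0,2*np.pi,40)[:,None]; C=c+.014*(np.cos(A)*ux+np.sin(A)*np.r_[fy,0]); u=proj('wrist',C,F)
    print(q,u.min(0).round(),u.max(0).round())
```

```text
[0.41863686 0.20265627 0.07427151] [-1.08157889  0.45195403  3.79574693]
[[243 209  37  17 331]
 [382 369   4   6  11]]
0 [258. 224.] [298. 269.]
0.1 [248. 219.] [290. 262.]
0.2 [242. 214.] [284. 255.]
0.3 [237. 209.] [278. 248.]
0.4 [234. 205.] [275. 242.]
0.5 [233. 200.] [272. 236.]
```

step_arm(deltas=[[[0,-0.5,4,0],[0,-0.5,4,0],[0,-0.5,4,0],[0,0,0,0],[0,0,0,0]]])

```text
time: 18.72
eef_pos: [0.4166, 0.2026, 0.0616]
ee_rot: [-2.487, -1.92, 0.002]
force: [-0.2, 0.4, -0.3]
gripper_width: 0.0004
grip_force: 0.0
```

step_arm(deltas=[[[0,0,2,0],[0,0,2,0],[0,0,2,0],[0,0,0,0],[0,0,0,0]]])

```text
time: 19.13
eef_pos: [0.417, 0.2028, 0.056]
ee_rot: [-2.487, -1.92, 0.001]
force: [-0.9, -0.1, 1.0]
gripper_width: 0.0002
grip_force: 0.0
```

```bash
cat > lev.py <<'E'
from h import *
import sys
F=sys.argv[1]; a=shot('wrist',F); s=manip.state(); print(s['eef_pos'],s['force'],s['time'])
h=cv2.cvtColor(a,cv2.COLOR_RGB2HSV)
m=(((h[...,0]<5)|(h[...,0]>175))&(h[...,1]>150)&(h[...,2]>60)).astype(np.uint8)
n,_,st,ce=cv2.connectedComponentsWithStats(m); print(st[1:][st[1:,4]>10].tolist())
i=1+np.argmax(st[1:,4]); x,y,w,hh=st[i][:4]
for r in range(y,y+hh,3): c=np.where(m[r,x:x+w])[0]+x; print(r,c.min(),c.max(),len(c),end=' | ')
print()
t=np.radians(75.2); fx=np.array([np.sin(t),-np.cos(t)]); H=np.array([.4306,.1995])+.0724*fx; fy=np.array([np.cos(t),np.sin(t)])
for q in(0,.1,.2,.3,.4,.475):
    b=.5-q; ux=np.r_[-fx*np.cos(b),np.sin(b)]; un=np.r_[fx*np.sin(b),np.cos(b)]
    c=np.r_[H,.05]+.088*ux+.01*un
    A=np.linspace(0,2*np.pi,40)[:,None]; C=c+.014*(np.cos(A)*ux+np.sin(A)*np.r_[fy,0]); u=proj('wrist',C,F)
    print(q,u.min(0).round(),u.max(0).round())
E
python3 lev.py pics/w10.png
```

```text
[0.41713093 0.20290008 0.05615664] [0.46978095 0.48813964 0.2473569 ] 19.1833
[[239, 209, 38, 15, 319]]
209 257 260 4 | 212 248 269 22 | 215 243 270 28 | 218 242 274 32 | 221 240 276 18 | 
0 [261. 239.] [305. 288.]
0.1 [250. 233.] [296. 279.]
0.2 [243. 226.] [289. 270.]
0.3 [238. 220.] [283. 262.]
0.4 [235. 215.] [279. 255.]
0.475 [234. 211.] [277. 250.]
```

The pad appears at the down position (top row 209, right about 277, which is about 0.475–0.5). I'll press a bit more to make sure of the stop.

step_arm(deltas=[[[0,0,2,0],[0,0,2,0],[0,0,0,0],[0,0,0,0]]])

```text
time: 19.52
eef_pos: [0.4173, 0.203, 0.0524]
ee_rot: [2.487, 1.92, 0.0]
force: [-0.0, 0.1, 2.5]
gripper_width: 0.0003
grip_force: 1.2
```

```bash
python3 lev.py pics/w11.png
```

```text
[0.41730993 0.20303921 0.05241104] [-0.44681201  0.28967385  3.16914025] 19.5667
[[239, 210, 37, 14, 277]]
210 259 259 1 | 213 248 268 20 | 216 243 270 28 | 219 241 273 33 | 222 239 275 14 | 
0 [260. 243.] [306. 293.]
0.1 [250. 236.] [297. 283.]
0.2 [242. 230.] [289. 274.]
0.3 [237. 223.] [283. 266.]
0.4 [234. 218.] [279. 258.]
0.475 [233. 213.] [277. 253.]
```

step_arm(deltas=[[[0,0,2,0],[0,0,2,0],[0,0,0,0],[0,0,0,0]]])

```text
time: 19.9
eef_pos: [0.4174, 0.2034, 0.0508]
ee_rot: [-2.486, -1.92, -0.0]
force: [-13.8, -3.7, 29.4]
gripper_width: 0.0004
grip_force: 14.5
```

step_arm(deltas=[[[0,0,2,0],[0,0,0,0],[0,0,0,0]]])

```text
time: 20.15
eef_pos: [0.4175, 0.2036, 0.0501]
ee_rot: [-2.486, -1.92, -0.001]
force: [-19.9, -4.8, 41.6]
gripper_width: 0.0006
grip_force: 21.0
```

```bash
python3 lev.py pics/w12.png
```

```text
[0.41748463 0.20354922 0.05005035] [-20.00379062  -5.70350716  41.71763673] 20.2
[[239, 211, 37, 13, 256]]
211 259 259 1 | 214 248 267 20 | 217 243 271 29 | 220 241 273 29 | 223 239 275 5 | 
0 [260. 246.] [307. 297.]
0.1 [250. 239.] [297. 287.]
0.2 [242. 233.] [290. 278.]
0.3 [237. 226.] [284. 269.]
0.4 [234. 220.] [279. 261.]
0.475 [233. 216.] [277. 256.]
```

Firm stop reached at 42 N. Letting go and checking that the lever stays down.

step_arm(deltas=[[[0,0,-4,0],[0,0,-6,0],[0,0,-20,0],[0,0,-30,0],[0,0,-30,0],[0,0,-30,0],[0,0,-20,0],[0,0,0,0]]])

```text
time: 20.87
eef_pos: [0.4198, 0.2038, 0.1915]
ee_rot: [2.485, 1.918, 0.012]
force: [0.6, 0.5, 0.7]
gripper_width: 0.0006
grip_force: 0.0
```

step_arm(deltas=[[[-30,0,0,0],[-30,0,0,0],[-30,0,0,0],[-30,0,0,0],[0,0,0,0],[0,0,0,0],[0,0,0,0]]])

```text
time: 21.45
eef_pos: [0.3867, 0.0869, 0.1856]
ee_rot: [-2.487, -1.918, 0.0]
force: [0.3, -0.0, 0.3]
gripper_width: 0.0005
grip_force: 0.0
```

```bash
python3 lev.py pics/w13.png
python3 - <<'E'
from h import *
F='pics/w13.png'; a=cv2.imread(F)[:,:,::-1]; h=cv2.cvtColor(a,cv2.COLOR_RGB2HSV)
t=np.radians(75.2); y=np.array([np.cos(t),np.sin(t)]); x=np.array([y[1],-y[0]])
for n,c,w,lo,hi in(('cu',(.501,.3103),.007,5,16),('br',(.485,.2463),.0045,19,32)):
    for z in (.088,):
        P=[np.r_[np.array(c)+i*w*x+j*.022*y,z] for i,j in((1,1),(1,-1),(-1,-1),(-1,1))]; u=proj('wrist',P,F)
    m=((h[...,0]>=lo)&(h[...,0]<=hi)&(h[...,1]>120)).astype(np.uint8)
    x0,y0=np.maximum(u.min(0)-25,0).astype(int); x1,y1=(u.max(0)+25).astype(int)
    M=m[y0:y1,x0:x1]; k,_,st,ce=cv2.connectedComponentsWithStats(M); s=st[1+np.argmax(st[1:,4])]
    print(n,'top-face pred',u.min(0).round(),u.max(0).round(),'seen',s[0]+x0,s[1]+y0,s[0]+s[2]+x0,s[1]+s[3]+y0,s[4])
E
```

```text
[0.38674645 0.08732459 0.18575757] [-0.33901329  1.04799735 -0.11677505] 21.5
[[244, 43, 28, 31, 658]]
43 258 260 3 | 46 250 265 16 | 49 247 268 22 | 52 246 270 25 | 55 244 270 27 | 58 244 271 28 | 61 244 270 27 | 64 245 269 25 | 67 247 268 22 | 70 250 266 17 | 73 256 261 6 | 
0 [259.  33.] [288.  70.]
0.1 [252.  35.] [282.  71.]
0.2 [248.  37.] [278.  71.]
0.3 [244.  39.] [274.  72.]
0.4 [242.  41.] [271.  73.]
0.475 [241.  42.] [270.  74.]
cu top-face pred [ 318. -170.] [341. -93.] seen 355 261 362 275 29
br top-face pred [317. -58.] [332.   5.] seen 307 0 337 24 237
```

The lever stays down: pad seen at 244–271, 43–73, against 241–270, 42–74 predicted for 0.475. Last check of the bar tops from the top camera.

Run:
```python
from h import *
a=shot('top','pics/top9.png'); h=cv2.cvtColor(a,cv2.COLOR_RGB2HSV)
for n,c,lo,hi,z in(('cu',(.501,.3103),3,14,.088),('br',(.485,.2463),17,32,.088),('pad',(.4165,.203),0,3,.062)):
    u=proj('top',[[*c,z]])[0]; x0,y0=np.round(u).astype(int)-14
    H=h[y0:y0+28,x0:x0+28]; m=((H[...,0]>=lo)&(H[...,0]<=hi)&(H[...,1]>110)&(H[...,2]>110)).astype(np.uint8)
    k,_,st,ce=cv2.connectedComponentsWithStats(m)
    if k<2: print(n,'none'); continue
    i=1+np.argmax(st[1:,4]); e=cv2.minAreaRect(np.argwhere(_==i)[:,::-1].astype(np.float32))
    print(n,st[i][4],px('top',ce[i]+[x0,y0],z).round(4),'rect px',e[1],e[2])
for n,c,z in(('tin',(.459,-.015),.05),('steel',(.575,-.01),.028),('can',(.486,.516),.1)):
    u=proj('top',[[*c,z]])[0]; x,y=np.round(u).astype(int); b=cv2.imread('pics/top.png')[:,:,::-1].astype(int)
    print(n,np.abs(a[y-12:y+12,x-12:x+12]-b[y-12:y+12,x-12:x+12]).mean().round(1))
```

```text
cu 58 [[0.4978 0.3088 0.088 ]] rect px (15.52174186706543, 3.9834558963775635) 15.94539737701416
br 34 [[0.4828 0.244  0.088 ]] rect px (12.649109840393066, 2.5298221111297607) 18.434947967529297
pad 18 [[0.4184 0.2124 0.062 ]] rect px (5.0, 3.0) 90.0
tin 29.0
steel 2.7
can 3.9
```

```bash
python3 -c "
from station import manip
print(manip.job_done())"
```

```text
the job is handed in; nothing more can be done
None
```

I put both bars fully down in their own slots, pressed the lever until it latched, backed the arm clear and handed the job in at about 21.5 s; the hand-in gave no verdict. The final images showed the bars in their slots and the lever down. The steel block and oil can had not moved; the tin's check was inconclusive, probably because the arm was in view.

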